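# Remote off the turntable and away in the oak box

### The arm

A 7-joint arm with a two-finger parallel gripper is mounted at the origin on the work surface. World frame = base frame: x ahead of the robot, y to its left, z up, the work surface at z = 0. Lengths are in mm, angles in rad, forces in N, time in s.
With the tool pointing down it reaches from about 350 to 900 mm from the base axis. Payload 7.2 kg.
Tool frame: the origin (TCP) lies on the centre line of the jaws, within the pads' length; the fingertips stand 8 mm ahead of it and the grasp point (between the pads) lies 11 mm behind it; x points along the fingers, z is the direction in which the jaws open and shut, and the axes are right-handed (so a half turn about x gives the same grasp; the last joint's range is limited). The gripper opens to 88 mm and grips with 3 to 60 N. Pads are 20 mm wide; open, the fingers measure 115 mm over their backs; the gripper's body (75 mm by 178 mm) begins 61 mm behind the grasp point.
Start: joints at [-1.209, 0.411, -0.013, 1.596, 0.006, 1.134, -0.082], TCP at [260.44, 568.155, 230.653] pointing down, gripper open.
Joint ranges: [-2.95, 2.95], [-0.29, 1.99], [-1.47, 1.44], [0.14, 2.54], [-1.03, 4.17], [0.13, 1.85], [-2.86, 2.86]. Speed limits (rad/s): [2.39, 2.39, 3.01, 3.01, 3.14, 3.14, 3.14].

### API

Orientations are given as a unit quaternion [x, y, z, w].
In Python, from rig import sense, capture, calibration, close_job gives the robot as it stands.
- The arm moves only by the tool arm_command, never from a script. Its arguments are lists of equal length, an entry for each row: "grip": the closure, from 0 (fully open) to 1 (shut); "xyz": the shift along the tool's x, y, z in m, a list of three; "turn": the turn about the tool's x in degrees. In form: {"grip": [grip, ...], "xyz": [[x, y, z], ...], "turn": [turn, ...]}. A call has 1 to 5 rows; each row is the pose to reach, as a shift and turn from the pose measured when the call began, along the tool's axes at that moment; what a row does not reach only later rows make up. A row lasts 1/10 s, in which the tool goes at most 50 mm and 8.59 degrees, less where a joint would pass 70% of its speed; a pose out of reach is approached as far as the arm can. A call with a gripper value outside its range is refused whole. The fingers move at their own pace and stop on an object; "force" is the grip in N (left out, the last holds). Time passes only in rows, so rows that repeat a pose let the fingers close. It gives the time, the measured TCP pose, the force and the opening at its end, in the units of the state.
- sense(): the state, without advancing time (a new reading comes with each control period).
- capture(name): name is "scene" or "top" or "wrist"; returns the picture (384x512x3 uint8, red, green, blue); there is no depth.
- calibration(name): a dict with "fx", "fy", "cx", "cy" (pixels), "camera_from_world" (4x4, takes a point from world to camera coordinates). Camera axes: x right, y up, looking along -z (the intrinsics and any distortion apply to the point x, -y, -z); pixel columns grow to the right and rows downward; lengths in mm; the calibration is good to about 2 mm. A picture is of the moment at which its call begins: read the wrist's pose just before it. calibration takes no time and is no camera call; for the wrist camera it gives the pose at the moment of the call.
- close_job(): hands the job in, once; it reports no verdict.
The state is a dict: "t": time; "joint_positions": joint angles; "dq": joint speeds; "joint_torque": joint torques, N m; "tcp_pos": TCP position; "tool_rot": TCP orientation; "ft_force": force on the tool from outside, world axes, zero at the start; "ft_torque": the same for the moment, N m; "width": finger opening in mm.
Only numpy, scipy, OpenCV 4.12 (cv2) and the standard library are available. Lean on these libraries where they do the work, as an engineer would, in place of code of your own. Each camera call takes 0.05 s, during which the arm holds its last target.

### The job

The TV remote was left on the two-tier turntable, half under the upper tier: turn the turntable by its peg as far as you need, lift the remote off, and lay it flat on the floor of the oak box, under the half-open flap, without dropping it in. Then close the flap fully, without slamming it. Leave the glass coaster on the upper tier, and do not knock over or push away the mug or the pen.

Things in the scene. Friction and masses are not known exactly. Their poses are not given: they have to be found in the camera images.
- turntable_axis (a point): Two-tier wooden turntable; point on its fixed vertical spin axis, at the top face of the lower platter (35 mm above the table). Platter: flat disc, radius 170 mm, no rim. Steel column of radius 12 mm on the axis. All but its foot turns together, endlessly, nearly without friction: any sideways push turns it and it coasts for a second or two.
- tier_center (a point): Middle of the top face of the turntable's upper tier, a disc of radius 125 mm and 12 mm thick on the column; its underside is 85 mm and its top face 97 mm above the lower platter's top face.
- peg_mid (a point): Upright round wooden turning peg, 18 mm in diameter, 45 mm tall, fixed on top of the upper tier 100 mm from the spin axis, roughly opposite the remote at the start. The point is on its axis half-way up, 22.5 mm above the tier. Pinch it from above and lead it round to turn the turntable.
- remote_center (a point): Centre of the loose grey TV remote, 130 x 46 x 24 mm (own x, y, z), 80 to 145 g. It lies flat, buttons up, on the lower platter, long axis (x, the +x end outermost at the start) roughly radial; only its outer 34 to 42 mm stick out from under the tier, facing up to about 2 rad left or right of the robot. Above that end the tier blocks an upright gripper, so lean it outward 25 to 40 degrees.
- oakbox: Open oak box, fixed, 200 (x) x 160 (y) x 48 mm high, walls and floor 8 mm; empty and smooth inside, 40 mm deep. Origin at the centre of its underside, on the table. Its front (-x) wall, over which one reaches in, faces right and a little back to the robot (its x axis is turned 0.85 to 1.3 rad from world x to y); the flap is hinged on the opposite (+x) rim.
- flap_hinge (a point): Middle of the flap's hinge line, at the box's top edge, away from its front: 100 mm along +x and 48 mm above the box's origin; the hinge line runs along the box's y.
- flap (a joint): Flap lid of the box, 200 mm from hinge to free edge, 160 mm wide, 10 mm thick (underside through the hinge line). Rad, 0 = closed on the rim; starts at 0.85 to 1.1 (stop 1.2), rising from the hinge over the box; reach in under its free edge from the front (-x). A stiff hinge keeps it where it is left; pushing it down near the free edge takes 1 to 3 N until it stops, closed.
- coaster: Loose round glass coaster, radius 45 mm, 8 mm thick, lying near the middle of the upper tier. Origin at the centre of its underside. To stay on the tier.
- mug: White ceramic mug, radius 40 mm, 90 mm high, handle at its +y, standing on the table beyond the box. Origin at the centre of its underside. Leave alone.
- pen: Stainless steel pen, 140 mm long, 10 mm thick, lying on the table to the right of the box. Origin on its underside, mid-length. Leave alone.
Things that resemble listed ones, but are neither listed nor needed, are in the scene too. Of the things shaped like the coaster, the glass one is meant. There is more than one size of the part that bears remote_center; the job needs the smaller.

How it is judged (in metres and radians):
On the way, in this order (a step that is already met when the one before it is completed fails the run):
1. the remote is lifted off the turntable in the fingers (height (world z) of remote_center above 0.065 m and contact force between remote and the fingers above 0.5 N and contact force between remote and platter below 0.1 N), for 0.2 s.
2. the remote lies flat on the floor of the oak box, let go (x of remote_center in the frame of oakbox between -0.045 and 0.045 m and y of remote_center in the frame of oakbox between -0.055 and 0.055 m and z of remote_center in the frame of oakbox below 0.026 m and angle between the z axis of remote_center and the z axis of oakbox, either way round below 0.12 rad and contact force between remote and the fingers below 0.1 N), for 0.2 s.
At the end, for the whole second after the job is handed in: Remote at rest flat (0.12 rad) on the box floor, centre within 45 mm (lengthwise) and 55 mm (sideways) of the box middle, under 26 mm above its underside; flap under 0.04 rad; coaster on the upper tier; mug upright (tilt < 0.3 rad); mug and pen moved under 40 mm; all released (x of remote_center in the frame of oakbox between -0.045 and 0.045 m and y of remote_center in the frame of oakbox between -0.055 and 0.055 m and z of remote_center in the frame of oakbox below 0.026 m and angle between the z axis of remote_center and the z axis of oakbox, either way round below 0.12 rad and height (world z) of coaster above 0.12 m and angle between mug's own z axis and vertical below 0.3 rad and distance of each of mug, pen from where it was at the start of the episode below 0.04 m and value of joint flap below 0.04 rad and linear speed of remote below 0.02 m/s); the robot touches nothing.
It fails at once if the remote is dropped into the box (falls free at over 0.75 m/s, about 30 mm) (horizontal distance between remote_center and oakbox below 0.09 m and linear speed of remote above 0.75 m/s and contact force between remote and the fingers below 0.1 N).
It fails at once if the flap is slammed (closing faster than 3 rad/s) (velocity of joint flap below -3 rad/s).
It fails at once if the coaster falls off the upper tier (height (world z) of coaster below 0.12 m).
It fails at once if the mug is knocked over or pushed more than 40 mm (angle between mug's own z axis and vertical above 0.3 rad or distance of mug from where it was at the start of the episode above 0.04 m).
It fails at once if the pen is pushed more than 40 mm (distance of pen from where it was at the start of the episode above 0.04 m).
It also fails if it takes over 72 s, if anything falls off the work surface, if the arm or the gripper's body presses on something with over 40 N, if the wrist force passes 120 N, or if a joint passes its speed limit or range.

## Working session

There is one attempt and no reset: what is moved stays moved. The work goes in short steps, Python scripts to look and compute and a tool call to move; the robot and the scene stay as the last step left them, time stands still between calls to the robot, and variables do not carry over. Pictures are saved under pics/ and viewed, and the job is handed in when it is done.

Besides the shell and the picture viewer there is one more tool, called after "Emit:" as a command line: name --pt "numbers of a row" for each row, then --argument value for the rest. arm_command: Moves the arm, as the interface text tells. Its arguments: {"type":"object","properties":{"grip":{"type":"array","items":{"type":"number"}},"xyz":{"type":"array","items":{"type":"array","items":{"type":"number"}}},"turn":{"type":"array","items":{"type":"number"}},"force":{"type":"number"}},"required":["grip","xyz","turn"]}

```bash
mkdir -p pics; ls
python3 - <<'E'
from rig import *
import cv2,numpy as np
s=sense();print({k:np.round(v,4) for k,v in s.items()})
for n in ["scene","top","wrist"]:
    c=calibration(n);print(n,{k:np.round(v,4) for k,v in c.items()})
    cv2.imwrite(f"pics/{n}0.png",capture(n)[:,:,::-1])
E
```

```text
pics
{'t': np.float64(0.0), 'joint_positions': array([-1.2092,  0.4119, -0.0127,  1.5971,  0.0056,  1.1343, -0.0822]), 'dq': array([ 0.0005,  0.0012, -0.0004,  0.0005, -0.0001,  0.0007,  0.0012]), 'joint_torque': array([-2.00000e-04, -5.87962e+01,  6.41700e-01, -2.91070e+01,
       -5.38000e-02,  1.84000e-02,  2.00000e-04]), 'tcp_pos': array([260.2323, 567.6801, 229.8059]), 'tool_rot': array([-0.3823,  0.5956,  0.3816,  0.5946]), 'ft_force': array([-0.7941,  0.1822,  0.0683]), 'ft_torque': array([0.0275, 0.0178, 0.0163]), 'width': np.float64(87.7145)}
scene {'fx': np.float64(456.9856), 'fy': np.float64(456.9856), 'cx': np.float64(263.6022), 'cy': np.float64(199.8451), 'camera_from_world': array([[-6.2270000e-01,  7.8240000e-01, -9.0000000e-03,  2.8331030e+02],
       [-5.1890000e-01, -4.0430000e-01,  7.5320000e-01,  1.9198100e+02],
       [ 5.8570000e-01,  4.7370000e-01,  6.5780000e-01, -2.0981791e+03],
       [ 0.0000000e+00,  0.0000000e+00,  0.0000000e+00,  1.0000000e+00]])}
top {'fx': np.float64(422.9736), 'fy': np.float64(422.9736), 'cx': np.float64(248.3787), 'cy': np.float64(191.951), 'camera_from_world': array([[ 4.0000000e-03, -9.9990000e-01, -9.8000000e-03,  4.4233500e+01],
       [ 9.9890000e-01,  3.6000000e-03,  4.5800000e-02, -4.7006540e+02],
       [-4.5700000e-02, -1.0000000e-02,  9.9890000e-01, -1.4088852e+03],
       [ 0.0000000e+00,  0.0000000e+00,  0.0000000e+00,  1.0000000e+00]])}
wrist {'fx': np.float64(343.9256), 'fy': np.float64(343.9256), 'cx': np.float64(256.6785), 'cy': np.float64(191.6099), 'camera_from_world': array([[ 4.161000e-01,  9.093000e-01, -1.300000e-03, -6.251371e+02],
       [-8.827000e-01,  4.036000e-01, -2.407000e-01,  2.902720e+01],
       [-2.184000e-01,  1.013000e-01,  9.706000e-01, -3.890496e+02],
       [ 0.000000e+00,  0.000000e+00,  0.000000e+00,  1.000000e+00]])}
```

View pics/scene0.png

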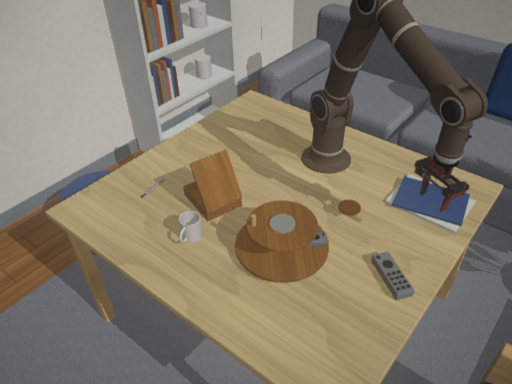

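View pics/top0.png

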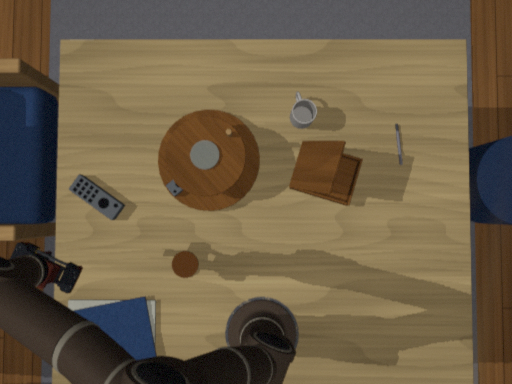

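View pics/wrist0.png

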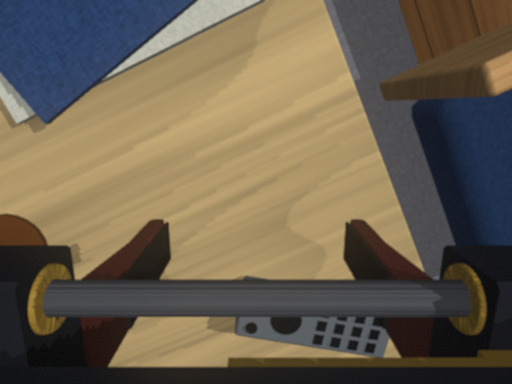

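The scene view shows the turntable with the coaster at about (282,224) and the remote tip at about (318,240). The box with its raised flap is near (215,185), with the mug at (190,228) and the pen at (152,187).

In the top view the platter centre is at about (209,160), the remote tip at (174,187), the peg at (229,131) and the box at (327,171). The large remote at (97,197) and the disc at (185,264) are decoys. The wrist view shows only the decoy remote and the book.

Next I'll zoom in to measure.

```bash
cat > h.py <<'E'
import numpy as np,cv2
from rig import *
def ray(n,uv,c=None):
    c=c or calibration(n);T=np.array(c["camera_from_world"]);R=T[:3,:3];o=-R.T@T[:3,3]
    d=R.T@np.array([(uv[0]-c["cx"])/c["fx"],-(uv[1]-c["cy"])/c["fy"],-1.]);return o,d
def onz(n,uv,z,c=None):
    o,d=ray(n,uv,c);return o+d*(z-o[2])/d[2]
def proj(n,p,c=None):
    c=c or calibration(n);T=np.array(c["camera_from_world"]);q=T[:3,:3]@p+T[:3,3]
    return np.array([c["cx"]+c["fx"]*q[0]/-q[2],c["cy"]-c["fy"]*q[1]/-q[2]])
def tri(a,b):
    o1,d1=a;o2,d2=b
    A=np.stack([d1,-d2],1);t=np.linalg.lstsq(A,o2-o1,rcond=None)[0]
    p,q=o1+d1*t[0],o2+d2*t[1];return (p+q)/2,np.linalg.norm(p-q)
E
python3 - <<'E'
import cv2
a=cv2.imread("pics/top0.png")
cv2.imwrite("pics/t_tt.png",cv2.resize(a[100:220,148:268],None,fx=5,fy=5,interpolation=cv2.INTER_CUBIC))
cv2.imwrite("pics/t_bx.png",cv2.resize(a[85:215,280:420],None,fx=4.5,fy=4.5,interpolation=cv2.INTER_CUBIC))
a=cv2.imread("pics/scene0.png")
cv2.imwrite("pics/s_tt.png",cv2.resize(a[185:285,225:345],None,fx=6,fy=6,interpolation=cv2.INTER_CUBIC))
cv2.imwrite("pics/s_bx.png",cv2.resize(a[140:250,135:255],None,fx=5,fy=5,interpolation=cv2.INTER_CUBIC))
E
```

```text
(no output)
```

View pics/t_tt.png

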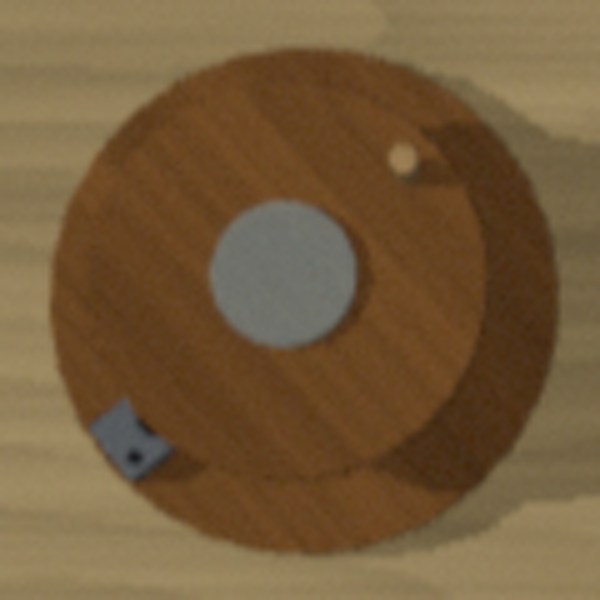

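View pics/t_bx.png

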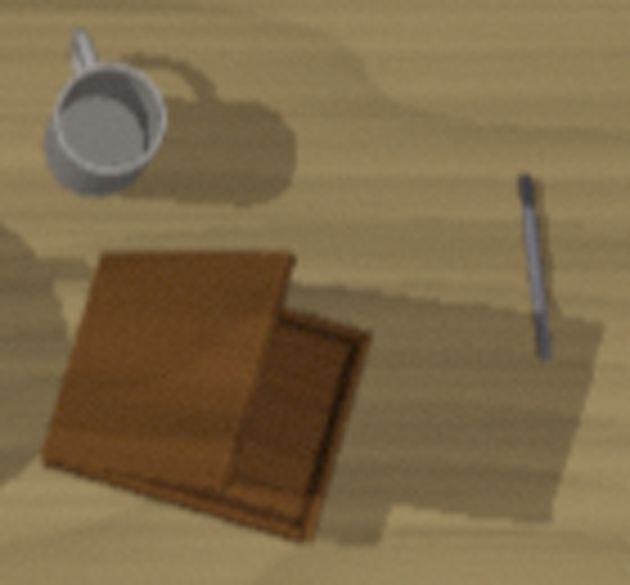

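View pics/s_tt.png

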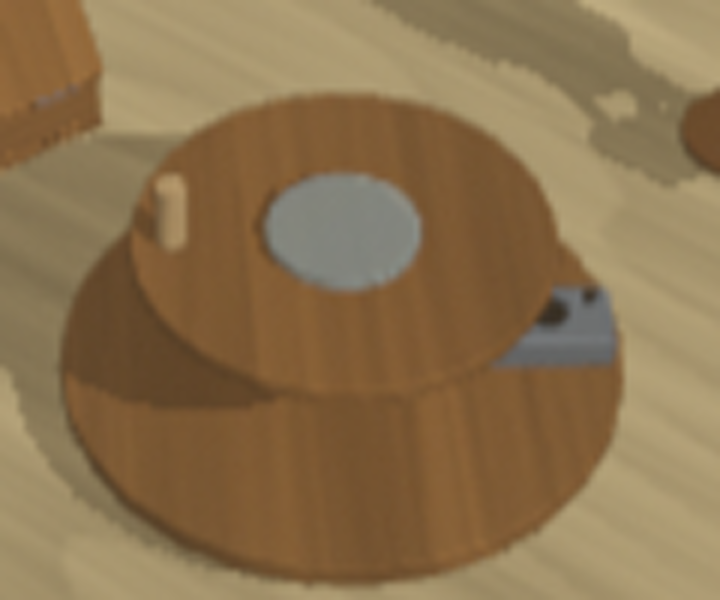

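View pics/s_bx.png

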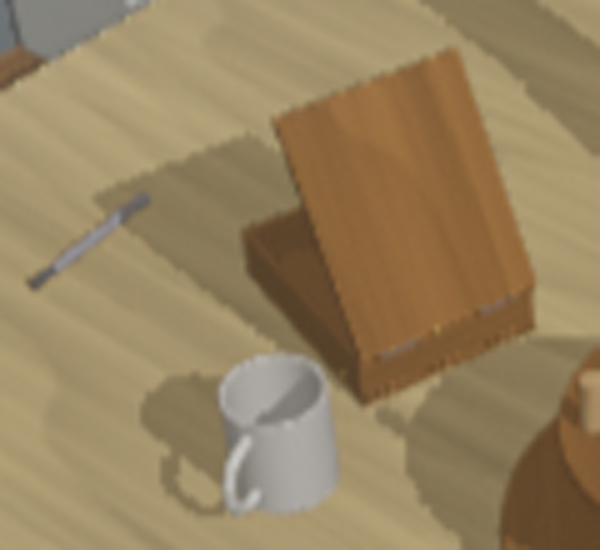

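Run:
```python
from h import *
np.set_printoptions(precision=1,suppress=True)
def T(x,y):return ((x+.5)/5-.5+148,(y+.5)/5-.5+100)
def B(x,y):return ((x+.5)/4.5-.5+280,(y+.5)/4.5-.5+85)
def S(x,y):return ((x+.5)/6-.5+225,(y+.5)/6-.5+185)
def SB(x,y):return ((x+.5)/5-.5+135,(y+.5)/5-.5+140)
ax=onz("top",T(305,300.5),35);print("axis",ax)
print("edges",[np.linalg.norm(onz("top",T(*p),35)-ax) for p in [(52,300),(558,300),(305,48),(305,553)]])
for p in [(486,275),(275,480)]:print("tier r",np.linalg.norm((onz("top",T(*p),132)-ax)[:2]))
for p in [(92,431),(134,483),(127,397),(176,443)]:
    q=onz("top",T(*p),59);print("rem",q,"r",np.linalg.norm((q-ax)[:2]))
print("rem scene", [onz("scene",S(*p),59) for p in [(610,287),(617,335)]])
print("peg",onz("top",T(403,158),177)); print("coaster",onz("top",T(284,273),140))
for p in [(372,332),(308,542),(43,463)]:print("rim",onz("top",B(*p),48))
print("sc rim",onz("scene",SB(243,232),48),onz("scene",SB(365,370),48),onz("scene",SB(533,290),48))
print("free1",tri(ray("top",B(295,253)),ray("scene",SB(275,121))));print("free2",tri(ray("top",B(233,490)),ray("scene",SB(457,48))))
print("mug",onz("top",B(108,118),90)); print("pen",[onz("top",B(*p),5) for p in [(526,180),(544,357)]])
c=calibration("wrist");M=np.array(c["camera_from_world"]);o=-M[:3,:3].T@M[:3,3]
from scipy.spatial.transform import Rotation as R
s=sense();r=R.from_quat(s["tool_rot"]);print("tool axes rows x,y,z\n",r.as_matrix().T.round(3));print("cam in tool",r.inv().apply(o-s["tcp_pos"]))
```

```text
axis [575.3 178.1  35. ]
edges [np.float64(168.0862251504441), np.float64(167.68664247828568), np.float64(169.08287201903445), np.float64(167.23550817480674)]
tier r 121.83308058946501
tier r 122.92567823825321
rem [486.8 313.5  59. ] r 161.81880186444934
rem [453.  285.7  59. ] r 162.93973268985746
rem [509. 291.  59.] r 130.93997728149205
rem [479.1 258.7  59. ] r 125.5177815752452
rem scene [array([455.9, 291.3,  59. ]), array([487.2, 316.2,  59. ])]
peg [643.6 105.3 177. ]
coaster [579.4 180.1 140. ]
rim [ 579.5 -326.7   48. ]
rim [ 426.6 -279.2   48. ]
rim [483.2 -87.6  48. ]
sc rim [ 580.7 -321.9   48. ] [ 639.9 -126.6   48. ] [489.5 -86.1  48. ]
free1 (array([ 607.3, -232.3,  218.3]), np.float64(3.7148456821644964))
free2 (array([ 454.3, -190.2,  218.5]), np.float64(8.100549530588435))
mug [ 726.3 -130.1   90. ]
pen [array([ 700.1, -454.3,    5. ]), array([ 566.5, -466.1,    5. ])]
tool axes rows x,y,z
 [[-0.  -0.  -1. ]
 [-0.9  0.4 -0. ]
 [ 0.4  0.9 -0. ]]
cam in tool [-153.9   65.8    0.8]
```

```bash
cat >> h.py <<'E'
from scipy.spatial.transform import Rotation as R
def plan(p,yawy):
    s=sense();r=R.from_quat(s["tool_rot"]);M=r.as_matrix()
    d=r.inv().apply(np.array(p)-s["tcp_pos"])/1000
    cur=np.degrees(np.arctan2(M[1,1],M[0,1]));t=(cur-yawy+180)%360-180
    print("t",round(s["t"],2),"tcp",np.round(s["tcp_pos"],1),"yawy",round(cur,1),"tiltx",M[:,0].round(3),"w",round(s["width"],1),"F",np.round(s["ft_force"],1),"q",np.round(s["joint_positions"],2))
    print("shift",np.round(d,4),"turn",round(t,1),"|d|",round(np.linalg.norm(d)*1000))
E
python3 -c "
from h import *
a=np.radians(130);plan((575.3+150*np.cos(a),178.1+150*np.sin(a),230),130)"
```

```text
t 0.15 tcp [260.3 567.8 230. ] yawy 155.4 tiltx [-0.    -0.001 -1.   ] w 87.8 F [ 0.2  0.  -0.4] q [-1.21  0.41 -0.01  1.6   0.01  1.13 -0.08]
shift [ 2.000e-04 -3.132e-01 -1.588e-01] turn 25.4 |d| 351
```

Emit:
arm_command --grip '[0,0,0,0,0]' --pt "0 -0.04 -0.02" --pt "0 -0.085 -0.043" --pt "0 -0.13 -0.065" --pt "0 -0.175 -0.088" --pt "0 -0.22 -0.11" --turn '[5,10,15,20,25]'

```text
t: 0.65
tcp_pos: [414.5, 375.3, 230.1]
tool_rot: [-0.243, 0.664, 0.243, 0.664]
ft_force: [0.6, 0.2, 0.4]
width: 87.9
```

```bash
python3 -c "
from h import *
a=np.radians(130);plan((575.3+150*np.cos(a),178.1+150*np.sin(a),180),130)"
```

```text
t 0.65 tcp [414.5 375.3 230.1] yawy 130.2 tiltx [-0.001 -0.001 -1.   ] w 87.9 F [0.6 0.2 0.4] q [-0.94  0.3   0.15  1.77 -0.05  1.08 -0.07]
shift [ 0.0502 -0.1044 -0.0038] turn 0.2 |d| 116
```

Emit:
arm_command --grip '[0,0,0,0]' --pt "0.02 -0.035 0" --pt "0.035 -0.075 -0.002" --pt "0.05 -0.104 -0.004" --pt "0.05 -0.104 -0.004" --turn '[0,0,0,0]'

```text
t: 1.05
tcp_pos: [480.2, 287.8, 178.2]
tool_rot: [-0.242, 0.666, 0.239, 0.664]
ft_force: [-0.5, 0.5, -0.5]
width: 87.5
```

```bash
python3 -c "
from h import *
c=calibration('wrist')
im=capture('wrist');cv2.imwrite('pics/w1.png',im[:,:,::-1])
a=np.radians(130);plan((575.3+150*np.cos(a),178.1+150*np.sin(a),70),130)
for r in (125,162,150):
  print(r,proj('wrist',np.array([575.3+r*np.cos(a),178.1+r*np.sin(a),59]),c))"
```

```text
t 1.1 tcp [479.1 290.8 179.1] yawy 129.9 tiltx [-0.002 -0.003 -1.   ] w 87.8 F [-0.5  1.7 -0.2] q [-0.78  0.35  0.19  1.82 -0.08  0.97  0.14]
shift [0.1091 0.002  0.0017] turn -0.1 |d| 109
125 [259.55836043 213.01246996]
162 [259.5121191  169.11963439]
150 [259.52744218 183.6644918 ]
```

View pics/w1.png

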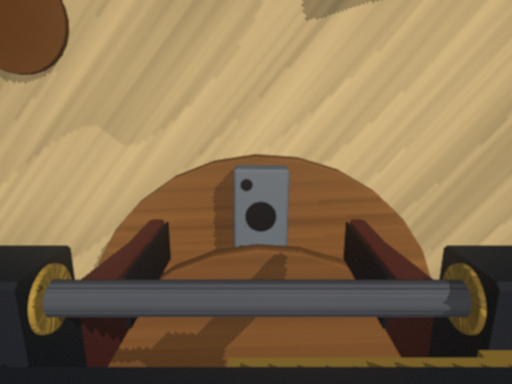

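The wrist picture shows the remote's outer end centred at about (261,168), as predicted, and square to the jaws. I'm going down to a shallow grip so that the gripper body stays just above the tier top.

Emit:
arm_command --grip '[0,0,0,0,0]' --pt "0.04 0.001 0.001" --pt "0.08 0.002 0.001" --pt "0.1 0.002 0.001" --pt "0.111 0.002 0.001" --pt "0.114 0.002 0.001" --turn '[0,0,0,0,0]' --force 15

```text
t: 1.6
tcp_pos: [477.5, 293.5, 64.4]
tool_rot: [-0.243, 0.666, 0.241, 0.663]
ft_force: [0.5, 0.1, 1.0]
width: 87.7
```

```bash
python3 -c "
from h import *
a=np.radians(130);plan((575.3+150*np.cos(a),178.1+150*np.sin(a),62),130)"
```

```text
t 1.6 tcp [477.5 293.5  64.4] yawy 130.0 tiltx [-0.003 -0.003 -1.   ] w 87.7 F [0.5 0.1 1. ] q [-0.76  0.51  0.16  1.91 -0.12  0.74  0.17]
shift [ 0.0024 -0.0012  0.0007] turn 0.0 |d| 3
```

Emit:
arm_command --grip '[0.2,0.4,0.6,0.7,0.7]' --pt "0.0025 0 0.001" --pt "0.0025 0 0.001" --pt "0.0025 0 0.001" --pt "0.0025 0 0.001" --pt "0.0025 0 0.001" --turn '[0,0,0,0,0]' --force 15

```text
t: 2.1
tcp_pos: [478.6, 294.3, 62.5]
tool_rot: [-0.243, 0.666, 0.241, 0.663]
ft_force: [-0.3, -0.6, 0.0]
width: 51.4
```

```bash
python3 -c "
from h import *
a=np.radians(130);plan((575.3+150*np.cos(a),178.1+150*np.sin(a),62),130)
cv2.imwrite('pics/w2.png',capture('wrist')[:,:,::-1])"
```

```text
t 2.1 tcp [478.6 294.3  62.5] yawy 130.0 tiltx [-0.002 -0.003 -1.   ] w 51.4 F [-0.3 -0.6  0. ] q [-0.76  0.51  0.16  1.91 -0.12  0.73  0.17]
shift [ 0.0005 -0.0012 -0.0006] turn 0.0 |d| 1
```

View pics/w2.png

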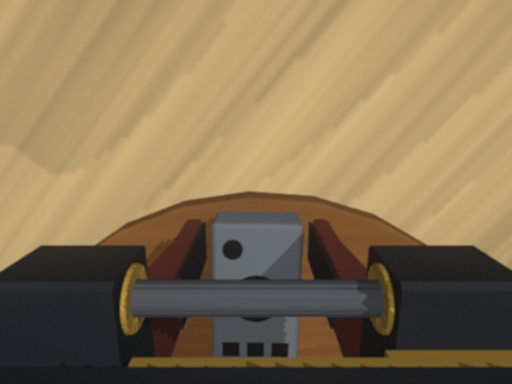

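The fingers straddle the remote end (columns 212–303) and are still closing, with the opening at 51 mm. I'll finish the close.

Emit:
arm_command --grip '[0.7,0.7,0.7]' --pt "0 0 0" --pt "0 0 0" --pt "0 0 0" --turn '[0,0,0]' --force 15

```text
t: 2.45
tcp_pos: [478.5, 294.2, 62.3]
tool_rot: [-0.243, 0.666, 0.241, 0.663]
ft_force: [-0.2, -0.5, -0.7]
width: 45.9
```

The remote is gripped at 45.9 mm. Now I'll drag it straight outward, with its weight still on the platter.

Emit:
arm_command --grip '[0.7,0.7,0.7,0.7,0.7]' --pt "0 0.005 0" --pt "0 0.013 0" --pt "0 0.022 0" --pt "0 0.031 0" --pt "0 0.04 0" --turn '[0,0,0,0,0]'

```text
t: 2.95
tcp_pos: [452.0, 325.7, 62.3]
tool_rot: [-0.243, 0.666, 0.242, 0.663]
ft_force: [0.4, 0.8, -0.1]
width: 46.1
```

```bash
python3 -c "
from h import *
a=np.radians(130);plan((575.3+150*np.cos(a),178.1+150*np.sin(a),62),130)
cv2.imwrite('pics/w3.png',capture('wrist')[:,:,::-1])"
```

```text
t 2.95 tcp [452.  325.7  62.3] yawy 130.1 tiltx [-0.003 -0.003 -1.   ] w 46.1 F [ 0.4  0.8 -0.1] q [-0.83  0.5   0.16  1.92 -0.12  0.73  0.09]
shift [ 0.0003 -0.0423 -0.0005] turn 0.1 |d| 42
```

View pics/w3.png

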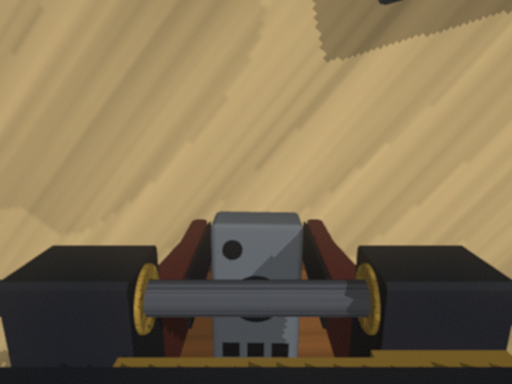

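The remote moves with the gripper, its front edge still at row 213. I'll pull 20 mm more.

Emit:
arm_command --grip '[0.7,0.7,0.7,0.7]' --pt "0 0.006 0" --pt "0 0.013 0" --pt "0 0.02 0" --pt "0 0.02 0" --turn '[0,0,0,0]'

```text
t: 3.4
tcp_pos: [436.9, 343.7, 62.3]
tool_rot: [-0.243, 0.666, 0.243, 0.662]
ft_force: [-1.4, 1.9, 1.3]
width: 45.6
```

Emit:
arm_command --grip '[0.3,0.3,0.3,0.3]' --pt "0 0 0" --pt "0 0 0" --pt "0 0 0" --pt "-0.03 0 0" --turn '[0,0,0,0]'

```text
t: 3.8
tcp_pos: [435.3, 341.9, 89.6]
tool_rot: [-0.244, 0.668, 0.242, 0.66]
ft_force: [0.5, -0.5, 0.7]
width: 61.7
```

```bash
python3 -c "
from h import *
s=sense();print(s['tcp_pos'],s['width'],s['ft_force'])
cv2.imwrite('pics/t4.png',cv2.resize(capture('top')[100:220,148:268,::-1],None,fx=5,fy=5,interpolation=2))
cv2.imwrite('pics/w4.png',capture('wrist')[:,:,::-1])"
```

```text
[435.33336215 341.92649921  89.55636132] 61.74969103101812 [ 0.48618301 -0.51608533  0.65088063]
```

View pics/t4.png

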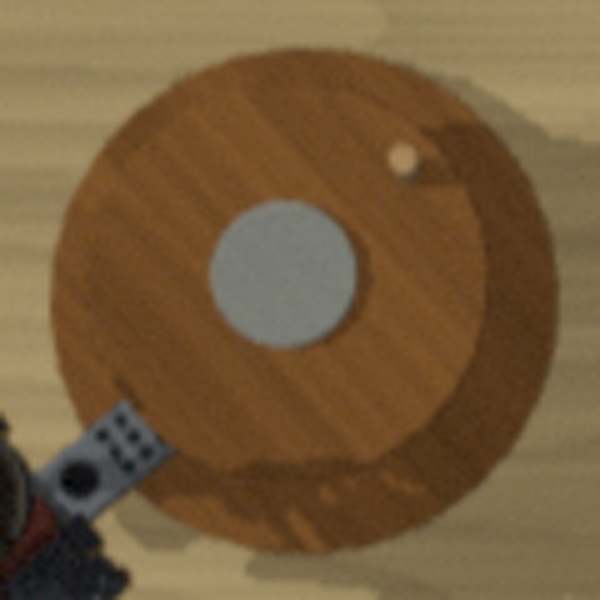

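View pics/w4.png

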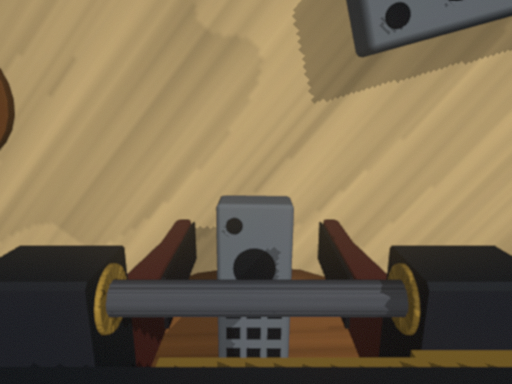

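The top view shows the remote pulled well out, with the turntable and coaster unmoved. The wrist view shows it centred between the fingers (columns 218–293). I'll regrip about 28 mm outside its centre, deep, outside the platter edge.

Emit:
arm_command --grip '[0.3,0.3,0.3,0.3,0.3]' --pt "0 -0.012 0" --pt "0 -0.025 0" --pt "0.02 -0.026 0" --pt "0.038 -0.026 0" --pt "0.043 -0.026 0" --turn '[0,0,0,0,0]'

```text
t: 4.4
tcp_pos: [455.3, 322.4, 49.7]
tool_rot: [-0.242, 0.666, 0.242, 0.663]
ft_force: [-0.6, -0.0, -0.1]
width: 61.2
```

```bash
python3 -c "
from h import *
a=np.radians(130);plan((575.3+189.5*np.cos(a),178.1+189.5*np.sin(a),46),130)"
```

```text
t 4.4 tcp [455.3 322.4  49.7] yawy 130.1 tiltx [-0.003 -0.002 -1.   ] w 61.2 F [-0.6 -0.  -0.1] q [-0.82  0.52  0.16  1.93 -0.12  0.7   0.11]
shift [ 0.0037  0.0018 -0.0008] turn 0.1 |d| 4
```

Emit:
arm_command --grip '[0.4,0.6,0.7,0.7,0.7]' --pt "0.004 0.002 0" --pt "0.004 0.002 0" --pt "0.004 0.002 0" --pt "0.004 0.002 0" --pt "0.004 0.002 0" --turn '[0,0,0,0,0]' --force 40

```text
t: 4.9
tcp_pos: [454.2, 324.1, 46.2]
tool_rot: [-0.242, 0.665, 0.242, 0.663]
ft_force: [-0.1, 0.0, -1.7]
width: 45.8
```

```bash
python3 -c "
from h import *
plan((440,330,46),130)
cv2.imwrite('pics/w5.png',capture('wrist')[:,:,::-1])"
```

```text
t 4.9 tcp [454.2 324.1  46.2] yawy 130.1 tiltx [-0.003 -0.001 -1.   ] w 45.8 F [-0.1  0.  -1.7] q [-0.82  0.53  0.16  1.93 -0.12  0.69  0.11]
shift [ 0.0002  0.0136 -0.0071] turn 0.1 |d| 15
```

View pics/w5.png

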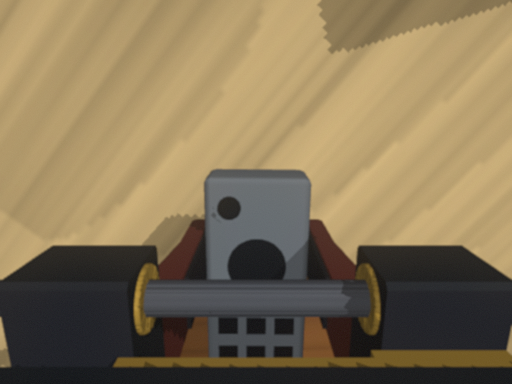

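Firm grip: opening 45.8 mm, with the remote's end at row 170. I'll lift 25 mm (still below the tier's underside), pull outward clear of the tier, then go up.

Emit:
arm_command --grip '[0.7,0.7,0.7,0.7,0.7]' --pt "-0.006 0 0" --pt "-0.014 0 0" --pt "-0.022 0 0" --pt "-0.026 0.01 0" --pt "-0.026 0.025 0" --turn '[0,0,0,0,0]'

```text
t: 5.45
tcp_pos: [438.4, 343.8, 73.2]
tool_rot: [-0.242, 0.665, 0.242, 0.664]
ft_force: [0.1, -0.2, -0.8]
width: 45.6
```

Emit:
arm_command --grip '[0.7,0.7,0.7,0.7,0.7]' --pt "0 0.015 0" --pt "-0.005 0.03 0" --pt "-0.03 0.035 0" --pt "-0.07 0.035 0" --pt "-0.11 0.035 0" --turn '[0,0,0,0,0]'

```text
t: 5.95
tcp_pos: [414.3, 371.5, 184.0]
tool_rot: [-0.243, 0.665, 0.242, 0.663]
ft_force: [1.2, 0.2, -1.0]
width: 46.0
```

```bash
python3 -c "
from h import *
plan((440,-330,260),-105)
cv2.imwrite('pics/w6.png',capture('wrist')[:,:,::-1])
cv2.imwrite('pics/s6.png',capture('scene')[:,:,::-1])"
```

```text
t 5.95 tcp [414.3 371.5 184. ] yawy 130.1 tiltx [-0.003 -0.001 -1.   ] w 46.0 F [ 1.2  0.2 -1. ] q [-0.96  0.34  0.19  1.83 -0.08  0.98 -0.05]
shift [-0.0751 -0.5529 -0.4327] turn -124.9 |d| 706
```

View pics/s6.png

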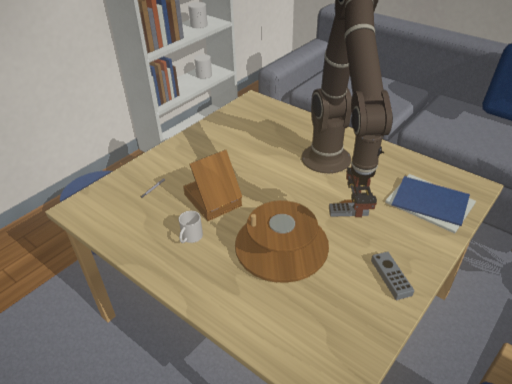

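View pics/w6.png

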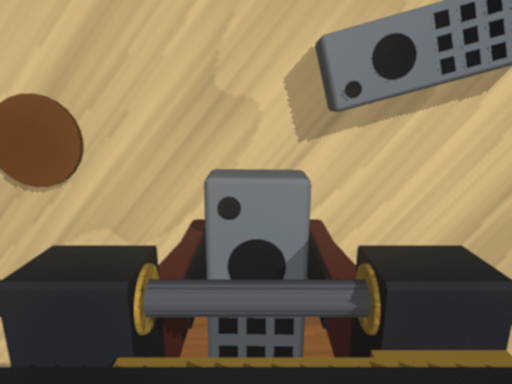

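```bash
python3 -c "
from h import *
plan((435,240,280),130.1-42)"
```

```text
t 6.05 tcp [417.3 373.7 188.6] yawy 130.1 tiltx [ 0.004  0.007 -1.   ] w 45.9 F [ 1.2 -0.3 -1.1] q [-0.96  0.34  0.19  1.82 -0.08  0.98 -0.04]
shift [-0.0922 -0.1135 -0.0719] turn 42.0 |d| 163
```

Emit:
arm_command --grip '[0.7,0.7,0.7,0.7,0.7]' --pt "-0.03 -0.015 -0.01" --pt "-0.05 -0.035 -0.023" --pt "-0.07 -0.06 -0.038" --pt "-0.085 -0.085 -0.054" --pt "-0.092 -0.113 -0.072" --turn '[6,14,22,30,38]'

```text
t: 6.55
tcp_pos: [434.2, 240.7, 280.6]
tool_rot: [-0.009, 0.705, 0.014, 0.709]
ft_force: [0.9, -0.4, -1.1]
width: 45.4
```

```bash
python3 -c "
from h import *
plan((430,110,280),92-40)"
```

```text
t 6.55 tcp [434.2 240.7 280.6] yawy 91.9 tiltx [ 0.005  0.008 -1.   ] w 45.4 F [ 0.9 -0.4 -1.1] q [-0.92  0.14  0.36  1.86 -0.06  1.15 -0.51]
shift [-0.0004 -0.1305 -0.0084] turn 39.9 |d| 131
```

Emit:
arm_command --grip '[0.7,0.7,0.7,0.7,0.7]' --pt "0 -0.026 -0.002" --pt "0 -0.052 -0.004" --pt "0 -0.078 -0.005" --pt "0 -0.104 -0.007" --pt "0 -0.13 -0.008" --turn '[8,16,24,32,40]'

```text
t: 7.05
tcp_pos: [429.6, 110.3, 279.0]
tool_rot: [0.236, 0.667, -0.23, 0.668]
ft_force: [1.0, 0.7, -0.2]
width: 45.8
```

```bash
python3 -c "
from h import *
plan((430,-20,280),52-40)"
```

```text
t 7.05 tcp [429.6 110.3 279. ] yawy 51.6 tiltx [ 0.004  0.007 -1.   ] w 45.8 F [ 1.   0.7 -0.2] q [-0.84  0.03  0.5   1.97 -0.02  1.14 -1.  ]
shift [-0.0019 -0.1019  0.0813] turn 39.6 |d| 130
```

Emit:
arm_command --grip '[0.7,0.7,0.7,0.7,0.7]' --pt "0 -0.02 0.016" --pt "0 -0.04 0.032" --pt "0 -0.06 0.048" --pt "0 -0.08 0.065" --pt "0 -0.102 0.081" --turn '[8,16,24,32,40]'

```text
t: 7.55
tcp_pos: [429.4, -19.9, 277.6]
tool_rot: [0.451, 0.548, -0.445, 0.546]
ft_force: [-0.0, 0.0, -2.0]
width: 45.7
```

```bash
python3 -c "
from h import *
plan((435,-150,280),12-40)"
```

```text
t 7.55 tcp [429.4 -19.9 277.6] yawy 11.4 tiltx [ 0.004  0.007 -1.   ] w 45.7 F [-0.  0. -2.] q [-0.69 -0.01  0.64  2.01 -0.    1.14 -1.42]
shift [-0.0034 -0.0201  0.1286] turn 39.4 |d| 130
```

Emit:
arm_command --grip '[0.7,0.7,0.7,0.7,0.7]' --pt "-0.001 -0.004 0.026" --pt "-0.002 -0.008 0.052" --pt "-0.003 -0.012 0.078" --pt "-0.003 -0.016 0.104" --pt "-0.003 -0.02 0.129" --turn '[8,16,24,32,40]'

```text
t: 8.05
tcp_pos: [435.1, -150.4, 279.3]
tool_rot: [0.611, 0.361, -0.607, 0.358]
ft_force: [0.1, -0.2, -2.2]
width: 45.5
```

```bash
python3 -c "
from h import *
plan((455,-260,280),-28-40)"
```

```text
t 8.05 tcp [ 435.1 -150.4  279.3] yawy -28.9 tiltx [ 0.003  0.007 -1.   ] w 45.5 F [ 0.1 -0.2 -2.2] q [-0.52  0.07  0.82  1.95 -0.07  1.14 -1.75]
shift [-0.0015  0.0704  0.0863] turn 39.1 |d| 111
```

Emit:
arm_command --grip '[0.7,0.7,0.7,0.7,0.7]' --pt "0 0.014 0.017" --pt "0 0.028 0.034" --pt "-0.001 0.042 0.051" --pt "-0.001 0.056 0.068" --pt "-0.001 0.07 0.086" --turn '[8,16,24,32,40]'

```text
t: 8.55
tcp_pos: [455.3, -259.1, 278.9]
tool_rot: [0.697, 0.13, -0.694, 0.125]
ft_force: [-0.5, -0.8, -1.4]
width: 45.8
```

```bash
python3 -c "
from h import *
plan((489,-349,270),-68-38)"
```

```text
t 8.55 tcp [ 455.3 -259.1  278.9] yawy -69.2 tiltx [ 0.003  0.008 -1.   ] w 45.8 F [-0.5 -0.8 -1.4] q [-0.35  0.27  0.98  1.82 -0.25  1.18 -2.08]
shift [0.0083 0.0961 0.0006] turn 36.8 |d| 96
```

Emit:
arm_command --grip '[0.7,0.7,0.7,0.7,0.7]' --pt "0 0.02 0" --pt "0 0.04 0" --pt "0 0.06 0" --pt "0 0.08 0" --pt "0.001 0.096 0" --turn '[8,16,24,32,37]'

```text
t: 9.05
tcp_pos: [490.4, -348.4, 276.3]
tool_rot: [0.7, -0.098, -0.7, -0.104]
ft_force: [0.5, 0.2, -2.0]
width: 45.7
```

```bash
python3 -c "
from h import *
plan((489,-349,100),-106)
cv2.imwrite('pics/s7.png',capture('scene')[:,:,::-1])
cv2.imwrite('pics/w7.png',capture('wrist')[:,:,::-1])
cv2.imwrite('pics/t7.png',cv2.resize(capture('top')[85:245,250:420,::-1],None,fx=3.5,fy=3.5,interpolation=2))"
```

```text
t 9.05 tcp [ 490.4 -348.4  276.3] yawy -106.4 tiltx [ 0.001  0.008 -1.   ] w 45.7 F [ 0.5  0.2 -2. ] q [-0.18  0.51  1.07  1.64 -0.47  1.28 -2.45]
shift [0.1763 0.0023 0.001 ] turn -0.4 |d| 176
```

View pics/s7.png

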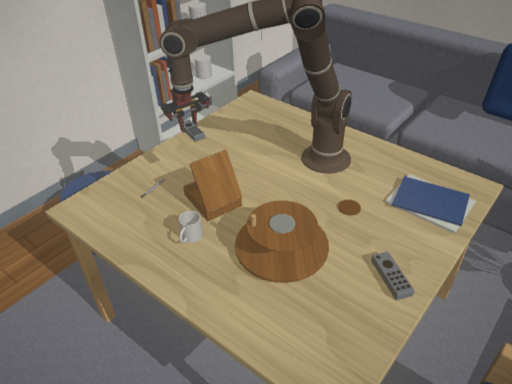

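View pics/w7.png

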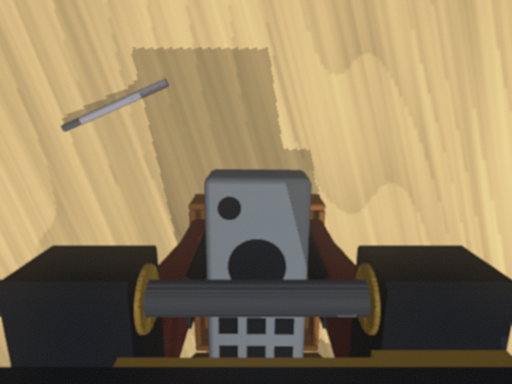

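View pics/t7.png

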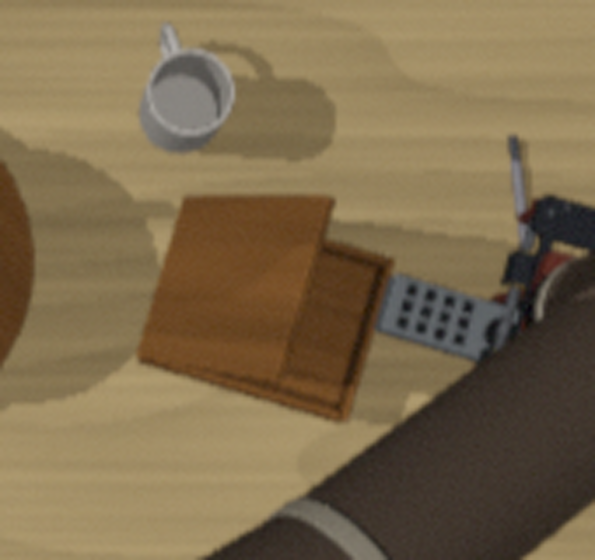

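Scene, top and wrist views all show the remote held level in front of the box and lined up with it, with the outer end still at row 170. Before going in, I'll check how high the forearm sits relative to the flap.

```bash
python3 -c "
from h import *
for z in (350,400,450,500,550,600):print(z,proj('scene',np.array([490,-348,z])))
print(proj('scene',np.array([454,-190,218.])))
x=np.array([.292,.956,0]);O=np.array([533,-206,0]);
for g in (-150,-52): print(O+g*x)
"
```

```text
350 [185.79789145 110.31682876]
400 [184.18406536  98.55110715]
450 [182.50705557  86.32473985]
500 [180.76307736  73.61013427]
550 [178.94803762  60.37744919]
600 [177.05750272  46.59436094]
[225.06605062 149.13282012]
[ 489.2 -349.4    0. ]
[ 517.816 -255.712    0.   ]
```

Emit:
arm_command --grip '[0.7,0.7,0.7,0.7,0.7]' --pt "0.03 0 0" --pt "0.075 0 0" --pt "0.12 0.001 0.001" --pt "0.165 0.002 0.001" --pt "0.195 0.002 0.001" --turn '[0,0,0,0,0]'

```text
t: 9.7
tcp_pos: [487.4, -345.6, 78.2]
tool_rot: [-0.699, 0.094, 0.702, 0.101]
ft_force: [0.8, -0.2, -1.2]
width: 46.0
```

```bash
python3 -c "
from h import *
plan((518,-256,75),-107)
plan((504,-302,75),-107)"
```

```text
t 9.7 tcp [ 487.4 -345.6   78.2] yawy -105.8 tiltx [-0.002  0.01  -1.   ] w 46.0 F [ 0.8 -0.2 -1.2] q [-0.06  0.7   0.88  1.84 -0.68  0.94 -2.28]
shift [ 0.0041 -0.0946 -0.005 ] turn 1.2 |d| 95
t 9.7 tcp [ 487.4 -345.6   78.2] yawy -105.8 tiltx [-0.002  0.01  -1.   ] w 46.0 F [ 0.8 -0.2 -1.2] q [-0.06  0.7   0.88  1.84 -0.68  0.94 -2.28]
shift [ 0.0036 -0.0465 -0.0041] turn 1.2 |d| 47
```

Emit:
arm_command --grip '[0.7,0.7,0.7,0.7,0.7]' --pt "0 -0.015 -0.001" --pt "0 -0.035 -0.002" --pt "0.002 -0.055 -0.003" --pt "0.003 -0.072 -0.004" --pt "0.003 -0.08 -0.004" --turn '[0,1,1,1,1]'

```text
t: 10.2
tcp_pos: [513.8, -266.1, 75.6]
tool_rot: [-0.698, 0.098, 0.701, 0.106]
ft_force: [-0.2, -0.3, -1.7]
width: 45.7
```

```bash
python3 -c "
from h import *
plan((518,-256,75),-107)
c=calibration('wrist');cv2.imwrite('pics/w8.png',capture('wrist')[:,:,::-1])
cv2.imwrite('pics/s8.png',cv2.resize(capture('scene')[100:250,115:275,::-1],None,fx=4,fy=4,interpolation=2))
x=np.array([.292,.956,0]);y=np.array([-.956,.292,0]);O=np.array([533,-206,0])
for p in [(-100,-80,48),(-100,80,48),(-92,-72,48),(-92,72,48)]: print(p,proj('wrist',O+p[0]*x+p[1]*y+[0,0,p[2]],c))
"
```

```text
t 10.2 tcp [ 513.8 -266.1   75.6] yawy -106.5 tiltx [-0.003  0.012 -1.   ] w 45.7 F [-0.2 -0.3 -1.7] q [-0.22  0.68  0.9   1.89 -0.68  0.91 -2.41]
shift [ 0.0007 -0.0109 -0.0012] turn 0.5 |d| 11
(-100, -80, 48) [103.29884187 158.32854188]
(-100, 80, 48) [404.84698903 160.57587742]
(-92, -72, 48) [119.87008951 173.28482263]
(-92, 72, 48) [388.29910763 175.18644639]
```

View pics/w8.png

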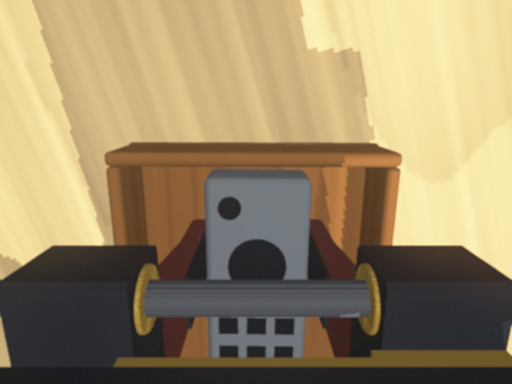

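View pics/s8.png

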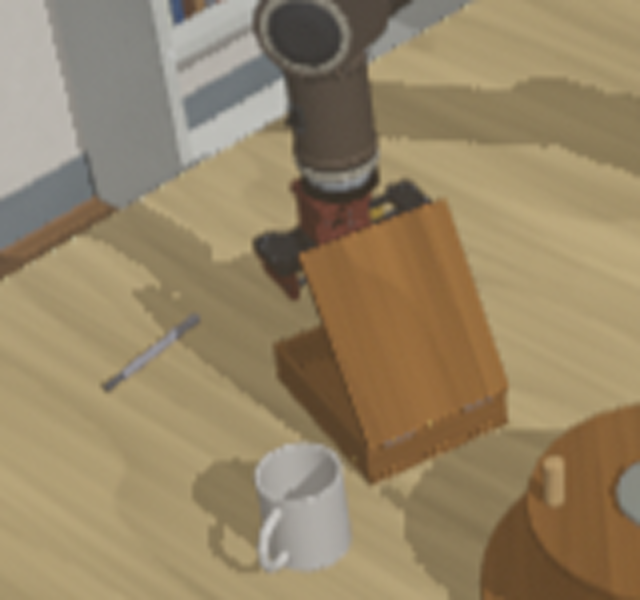

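```bash
python3 -c "
from h import *
s=sense();r=R.from_quat(s['tool_rot'])
for v in (170,181):
  for z in (88,66): print(v,z,r.inv().apply(onz('wrist',(257,v),z)-s['tcp_pos']).round(1))
for v in (143,150,166): print(v,r.inv().apply(onz('wrist',(253,v),48)-s['tcp_pos']).round(1))
"
```

```text
170 88 [-12.5  38.7   0.5]
170 66 [ 9.6 34.7  0.6]
181 88 [-12.4  34.    0.5]
181 66 [ 9.6 29.3  0.6]
143 [27.4 45.8 -1.5]
150 [27.5 42.1 -1.5]
166 [27.6 33.6 -1.5]
```

Emit:
arm_command --grip '[0.7,0.7,0.7,0.7,0.7]' --pt "0 -0.006 -0.001" --pt "0.005 -0.011 -0.001" --pt "0.02 -0.011 -0.001" --pt "0.035 -0.011 -0.001" --pt "0.043 -0.011 -0.001" --turn '[0,0,0,0,0]'

```text
t: 10.8
tcp_pos: [516.4, -256.5, 30.8]
tool_rot: [-0.697, 0.098, 0.702, 0.106]
ft_force: [-0.3, -0.7, -1.6]
width: 45.9
```

```bash
python3 -c "
from h import *
plan((517,-255.5,20),-107)
cv2.imwrite('pics/w9.png',capture('wrist')[:,:,::-1])
cv2.imwrite('pics/s9.png',cv2.resize(capture('scene')[100:250,115:275,::-1],None,fx=4,fy=4,interpolation=2))
"
```

```text
t 10.8 tcp [ 516.4 -256.5   30.8] yawy -106.6 tiltx [-0.005  0.012 -1.   ] w 45.9 F [-0.3 -0.7 -1.6] q [-0.2   0.74  0.84  1.92 -0.75  0.84 -2.39]
shift [ 0.0108 -0.001  -0.0003] turn 0.4 |d| 11
```

View pics/w9.png

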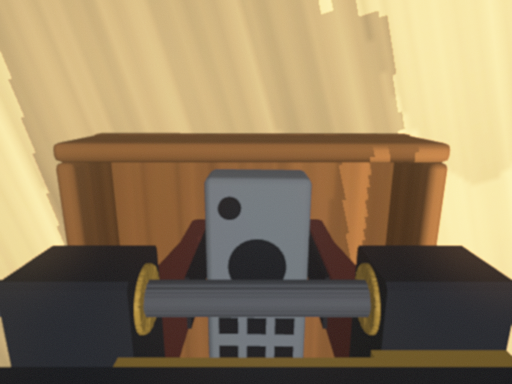

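View pics/s9.png

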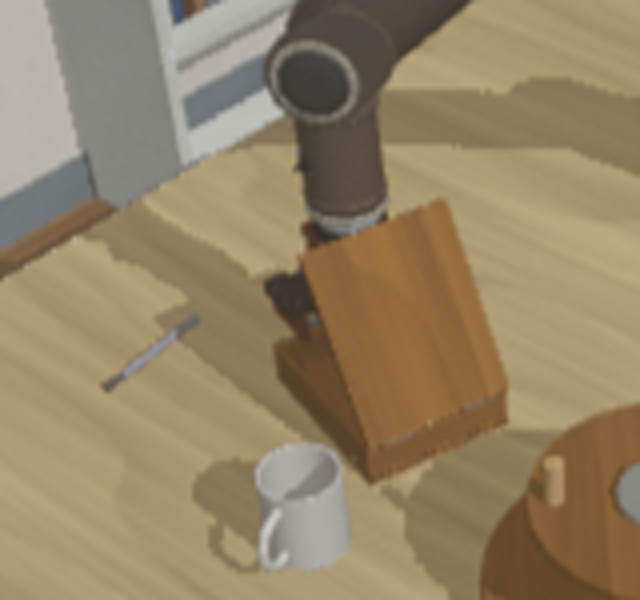

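The remote is inside the box, clear of the front wall, and the flap hasn't moved. I'll lower it gently the last 10 mm or so.

Emit:
arm_command --grip '[0.7,0.7,0.7,0.7,0.7]' --pt "0.003 0 0" --pt "0.006 0 0" --pt "0.008 0 0" --pt "0.01 0 0" --pt "0.01 0 0" --turn '[0,0,0,0,0]'

```text
t: 11.4
tcp_pos: [516.3, -256.5, 21.1]
tool_rot: [-0.697, 0.098, 0.702, 0.106]
ft_force: [0.7, 0.0, -0.6]
width: 45.4
```

Emit:
arm_command --grip '[0.7,0.7,0.7]' --pt "0.001 0 0" --pt "0.002 0 0" --pt "0.002 0 0" --turn '[0,0,0]'

```text
t: 11.7
tcp_pos: [516.4, -256.4, 19.1]
tool_rot: [-0.697, 0.098, 0.702, 0.106]
ft_force: [-0.3, -0.4, -0.7]
width: 45.4
```

Emit:
arm_command --grip '[0.7,0.7,0.7]' --pt "0.001 0 0" --pt "0.001 0 0" --pt "0.001 0 0" --turn '[0,0,0]'

```text
t: 12.0
tcp_pos: [516.3, -256.4, 18.7]
tool_rot: [-0.697, 0.098, 0.702, 0.106]
ft_force: [-2.6, 2.3, 6.2]
width: 45.8
```

Contact with the floor at about 6 N. Releasing.

Emit:
arm_command --grip '[0.3,0.3,0.3,0.3,0.3]' --pt "0 0 0" --pt "0 0 0" --pt "0 0 0" --pt "0 0 0" --pt "0 0 0" --turn '[0,0,0,0,0]'

```text
t: 12.5
tcp_pos: [516.3, -256.4, 18.6]
tool_rot: [-0.697, 0.098, 0.702, 0.106]
ft_force: [0.2, -0.1, -0.4]
width: 61.8
```

Emit:
arm_command --grip '[0.3,0.3,0.3,0.3,0.3]' --pt "-0.01 0 0" --pt "-0.03 0.004 0" --pt "-0.055 0.015 0" --pt "-0.07 0.04 0" --pt "-0.075 0.075 0" --turn '[0,0,0,0,0]'

```text
t: 13.0
tcp_pos: [496.7, -328.9, 95.1]
tool_rot: [-0.698, 0.097, 0.701, 0.105]
ft_force: [0.3, -0.2, -0.8]
width: 61.4
```

```bash
python3 -c "
from h import *
plan((489,-349,75),-107)
cv2.imwrite('pics/w10.png',capture('wrist')[:,:,::-1])
cv2.imwrite('pics/s10.png',cv2.resize(capture('scene')[100:250,115:275,::-1],None,fx=4,fy=4,interpolation=2))
"
```

```text
t 13.0 tcp [ 496.7 -328.9   95.1] yawy -106.5 tiltx [-0.002  0.012 -1.   ] w 61.4 F [ 0.3 -0.2 -0.8] q [-0.11  0.68  0.91  1.84 -0.66  0.97 -2.34]
shift [0.0198 0.0216 0.0016] turn 0.5 |d| 29
```

View pics/w10.png

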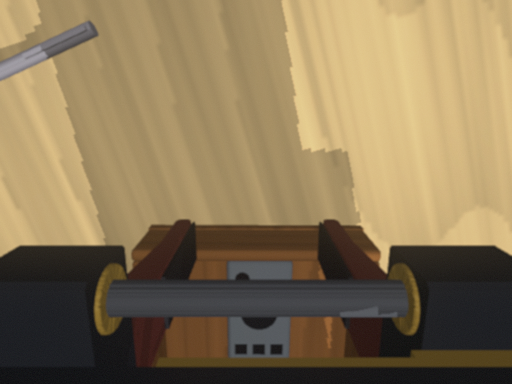

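View pics/s10.png

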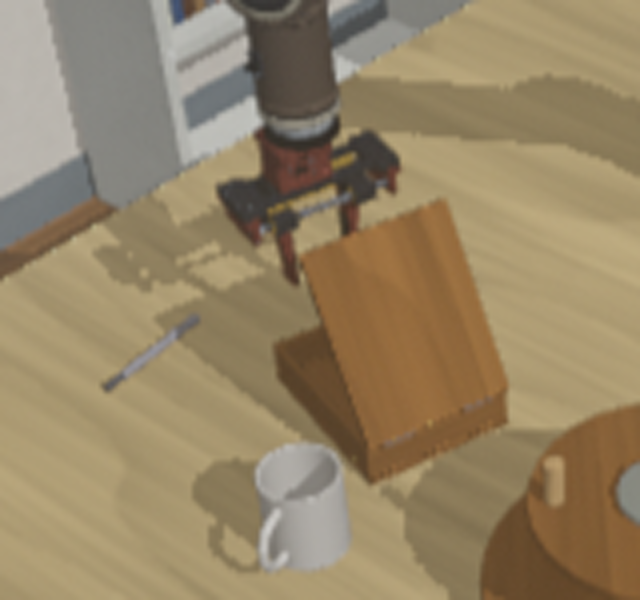

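The remote lies flat in the box (wrist view: end at about (260,262), clear of the front wall), and the flap is untouched. I'll measure it, then rise and go over to the flap's top side.

```bash
python3 -c "
from h import *
O=np.array([532,-208,0]);x=np.array([.292,.956,0]);y=np.array([-.956,.292,0])
for p in [(229,262),(292,262)]:
  q=onz('wrist',p,32)-O;print(q@x,q@y)
for p in [(148,228),(363,228),(180,262),(345,262)]:
  q=onz('wrist',p,48)-O;print('rim',q@x,q@y)
plan(O+[0,0,290]-150*x,-107)
"
```

```text
-92.67655714558691 -18.194550081892714
-92.58966948738413 25.061687588184988
rim -123.44525135744709 -66.49300911430657
rim -123.26357114095266 66.65236326353848
rim -100.51345578195138 -47.987646995248554
rim -100.30267040764767 56.94995216275892
t 13.1 tcp [ 493.3 -334.7   95.3] yawy -107.0 tiltx [-0.003  0.008 -1.   ] w 61.5 F [-0.8 -0.2 -0.6] q [-0.1   0.68  0.91  1.84 -0.66  0.96 -2.34]
shift [-0.1948  0.0162  0.001 ] turn 0.0 |d| 195
```

Emit:
arm_command --grip '[0.6,0.8,1,1,1]' --pt "-0.03 0.015 0" --pt "-0.07 0.02 0" --pt "-0.11 0.02 0" --pt "-0.15 0.02 0" --pt "-0.19 0.02 0" --turn '[0,0,0,0,0]' --force 15

```text
t: 13.6
tcp_pos: [487.7, -354.8, 287.1]
tool_rot: [-0.698, 0.102, 0.701, 0.107]
ft_force: [1.2, -0.1, -0.4]
width: 24.7
```

```bash
python3 -c "
from h import *
O=np.array([532,-208,0]);x=np.array([.292,.956,0])
cv2.imwrite('pics/w11.png',capture('wrist')[:,:,::-1])
plan(O+[0,0,290]+50*x,-107)
plan(O+[0,0,245]+50*x,-107)
"
```

```text
t 13.65 tcp [ 489.1 -357.2  293.5] yawy -107.0 tiltx [ 0.004  0.004 -1.   ] w 20.6 F [ 0.9 -2.9  4.7] q [-0.17  0.5   1.08  1.61 -0.46  1.31 -2.46]
shift [ 0.0045 -0.2052  0.0027] turn -0.0 |d| 205
t 13.65 tcp [ 489.1 -357.2  293.5] yawy -107.0 tiltx [ 0.004  0.004 -1.   ] w 20.6 F [ 0.9 -2.9  4.7] q [-0.17  0.5   1.08  1.61 -0.46  1.31 -2.46]
shift [ 0.0495 -0.2049  0.0028] turn -0.0 |d| 211
```

View pics/w11.png

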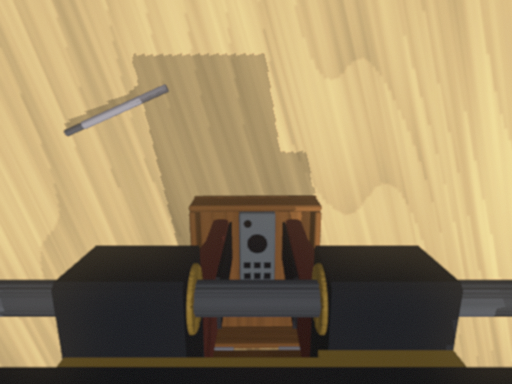

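The remote is seen flat and centred in the box, end at row 212 inside the front wall (rows 197–206). Now over to the back side of the raised flap.

Emit:
arm_command --grip '[1,1,1,1,1]' --pt "0.001 -0.035 0" --pt "0.002 -0.08 0.001" --pt "0.003 -0.125 0.002" --pt "0.004 -0.17 0.003" --pt "0.004 -0.205 0.003" --turn '[0,0,0,0,0]'

```text
t: 14.15
tcp_pos: [546.6, -156.8, 290.3]
tool_rot: [0.7, -0.102, -0.698, -0.106]
ft_force: [-0.6, 0.5, -0.2]
width: 0.4
```

```bash
python3 -c "
from h import *
O=np.array([532,-208,0]);x=np.array([.292,.956,0])
plan(O+[0,0,222]+40*x,-107)
cv2.imwrite('pics/w12.png',capture('wrist')[:,:,::-1])
cv2.imwrite('pics/s12.png',cv2.resize(capture('scene')[100:250,115:275,::-1],None,fx=4,fy=4,interpolation=2))
"
```

```text
t 14.15 tcp [ 546.6 -156.8  290.3] yawy -106.9 tiltx [ 0.004  0.005 -1.   ] w 0.4 F [-0.6  0.5 -0.2] q [-0.63  0.44  1.16  1.71 -0.43  1.28 -2.81]
shift [ 0.0682  0.0136 -0.0008] turn 0.1 |d| 70
```

View pics/w12.png

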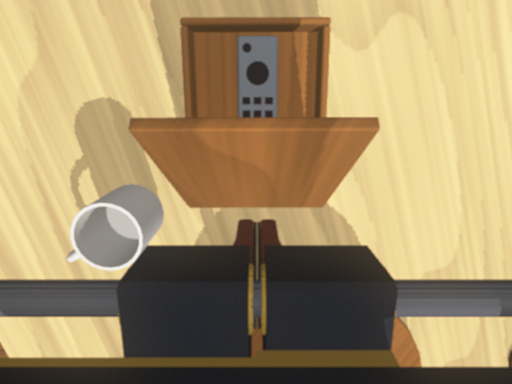

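View pics/s12.png

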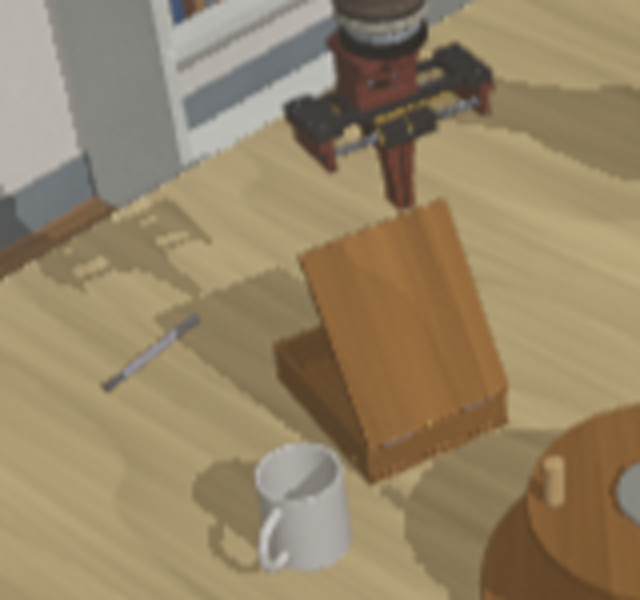

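The tip is behind the free edge (edge at row 118 in the wrist view) and the remote is visible on the floor. Joint 7 is at -2.81, close to its -2.86 limit, so I'll turn back 30° while lowering a little.

Emit:
arm_command --grip '[1,1,1,1]' --pt "0.01 0.003 0" --pt "0.03 0.006 0" --pt "0.05 0.01 0" --pt "0.06 0.013 0" --turn '[-8,-16,-24,-30]'

```text
t: 14.65
tcp_pos: [543.5, -166.0, 228.2]
tool_rot: [0.703, 0.087, -0.701, 0.082]
ft_force: [-1.2, 0.2, -1.2]
width: 0.5
```

```bash
cat > flap.py <<'E'
from h import *
import sys
O=np.array([532,-208,0]);x=np.array([.292,.956,0])
s=sense();r=R.from_quat(s['tool_rot']);p=s['tcp_pos']
print("t",s['t'],"box x",((p-O)@x).round(1),"z",p[2].round(1),"F",s['ft_force'].round(1),"j7",s['joint_positions'][[2,6]])
for th in map(float,sys.argv[1:]):
    L=170;q=O+x*(100-L*np.cos(th)+10*np.sin(th)+10)+[0,0,48+L*np.sin(th)+10*np.cos(th)+8]
    print(th,q.round(0),(r.inv().apply(q-p)/1000).round(4))
E
python3 flap.py 1 .9 .8 .7 .6 .5
```

```text
t 14.65 box x 43.5 z 228.2 F [-1.2  0.2 -1.2] j7 [ 0.9645804  -2.29236109]
1.0 [ 540. -183.  204.] [0.0236 0.0154 0.0077]
0.9 [ 536. -196.  195.] [0.0326 0.0278 0.015 ]
0.8 [ 532. -209.  185.] [0.043  0.0394 0.0219]
0.7 [ 528. -221.  173.] [0.0546 0.0501 0.0283]
0.6 [ 525. -232.  160.] [0.0675 0.0597 0.0339]
0.5 [ 522. -241.  146.] [0.0814 0.0681 0.039 ]
```

Emit:
arm_command --grip '[1,1,1,1,1]' --pt "0.012 0.008 0.004" --pt "0.0236 0.0154 0.0077" --pt "0.028 0.022 0.0115" --pt "0.0326 0.0278 0.015" --pt "0.038 0.034 0.0185" --turn '[0,0,0,0,0]'

```text
t: 15.15
tcp_pos: [533.5, -203.4, 189.8]
tool_rot: [0.703, 0.087, -0.701, 0.082]
ft_force: [-0.6, 1.7, -0.1]
width: 0.7
```

```bash
python3 flap.py .8 .7 .6 .5 .4 .3;python3 -c "
from h import *
cv2.imwrite('pics/s13.png',cv2.resize(capture('scene')[100:250,115:275,::-1],None,fx=4,fy=4,interpolation=2))"
```

```text
t 15.15 box x 4.8 z 189.8 F [-0.6  1.7 -0.1] j7 [ 0.92897083 -2.18765245]
0.8 [ 532. -209.  185.] [0.0049 0.0052 0.0032]
0.7 [ 528. -221.  173.] [0.0165 0.0158 0.0095]
0.6 [ 525. -232.  160.] [0.0294 0.0254 0.0152]
0.5 [ 522. -241.  146.] [0.0433 0.0339 0.0202]
0.4 [ 520. -249.  131.] [0.0581 0.0411 0.0245]
0.3 [ 518. -255.  116.] [0.0737 0.047  0.028 ]
```

View pics/s13.png

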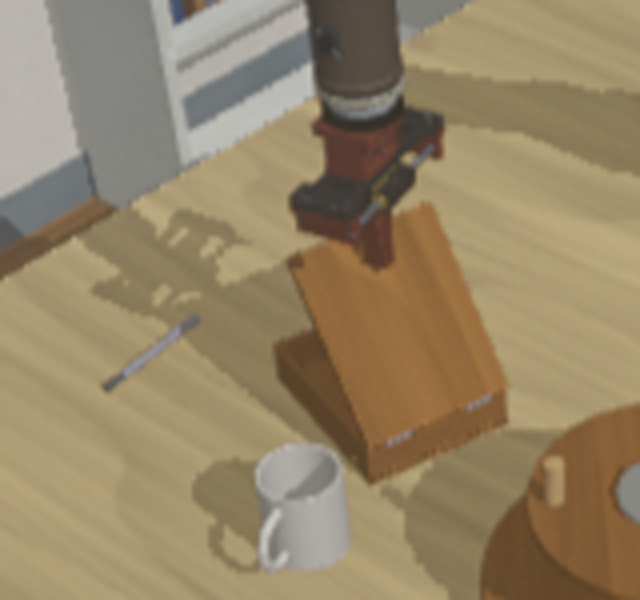

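The tip is on the flap's upper face and the flap is starting to come down (free corner now at about (293,262) in the crop). I'll keep following the arc.

Emit:
arm_command --grip '[1,1,1,1,1]' --pt "0.0049 0.0052 0.0032" --pt "0.0105 0.0105 0.0064" --pt "0.0165 0.0158 0.0095" --pt "0.023 0.0207 0.0124" --pt "0.0294 0.0254 0.0152" --turn '[0,0,0,0,0]'

```text
t: 15.7
tcp_pos: [524.0, -233.3, 159.1]
tool_rot: [0.702, 0.086, -0.702, 0.082]
ft_force: [0.5, 0.4, 1.2]
width: 0.6
```

```bash
python3 flap.py .55 .5 .45 .4 .35 .3
```

```text
t 15.7 box x -26.5 z 159.1 F [0.5 0.4 1.2] j7 [ 0.89671867 -2.10552714]
0.55 [ 523. -236.  153.] [0.0057 0.0029 0.0014]
0.5 [ 522. -241.  146.] [0.0128 0.007  0.0038]
0.45 [ 521. -245.  139.] [0.0201 0.0107 0.0061]
0.4 [ 520. -249.  131.] [0.0276 0.0142 0.0081]
0.35 [ 518. -252.  124.] [0.0353 0.0173 0.0099]
0.3 [ 518. -255.  116.] [0.0432 0.0201 0.0116]
```

Emit:
arm_command --grip '[1,1,1,1,1]' --pt "0.0057 0.0029 0.0014" --pt "0.0128 0.007 0.0038" --pt "0.0201 0.0107 0.0061" --pt "0.0276 0.0142 0.0081" --pt "0.0353 0.0173 0.0099" --turn '[0,0,0,0,0]'

```text
t: 16.2
tcp_pos: [518.4, -252.8, 123.1]
tool_rot: [0.702, 0.086, -0.702, 0.082]
ft_force: [-0.1, -0.9, 2.3]
width: 0.6
```

```bash
python3 flap.py .3 .25 .2 .15 .1
```

```text
t 16.2 box x -46.8 z 123.1 F [-0.1 -0.9  2.3] j7 [ 0.85515026 -2.03590574]
0.3 [ 518. -255.  116.] [0.0073 0.0022 0.0014]
0.25 [ 517. -258.  108.] [0.0153 0.0047 0.0028]
0.2 [ 516. -260.  100.] [0.0235 0.0067 0.004 ]
0.15 [ 515. -262.   91.] [0.0318 0.0085 0.0051]
0.1 [ 515. -264.   83.] [0.0401 0.0099 0.0059]
```

Emit:
arm_command --grip '[1,1,1,1,1]' --pt "0.0073 0.0022 0.0014" --pt "0.0153 0.0047 0.0028" --pt "0.0235 0.0067 0.004" --pt "0.0318 0.0085 0.0051" --pt "0.0401 0.0099 0.0059" --turn '[0,0,0,0,0]'

```text
t: 16.7
tcp_pos: [515.0, -263.9, 82.3]
tool_rot: [0.703, 0.086, -0.702, 0.082]
ft_force: [0.8, -1.7, 1.3]
width: 0.4
```

```bash
python3 flap.py .07 .04 .02 0; python3 -c "
from h import *
cv2.imwrite('pics/s14.png',cv2.resize(capture('scene')[100:250,115:275,::-1],None,fx=4,fy=4,interpolation=2))"
```

```text
t 16.7 box x -58.4 z 82.3 F [ 0.8 -1.7  1.3] j7 [ 0.80505171 -1.97595498]
0.07 [ 515. -264.   78.] [0.0044 0.0004 0.0003]
0.04 [ 515. -265.   73.] [0.0095 0.0009 0.0006]
0.02 [ 515. -265.   69.] [0.0129 0.0012 0.0007]
0.0 [ 514. -265.   66.] [0.0163 0.0014 0.0009]
```

View pics/s14.png

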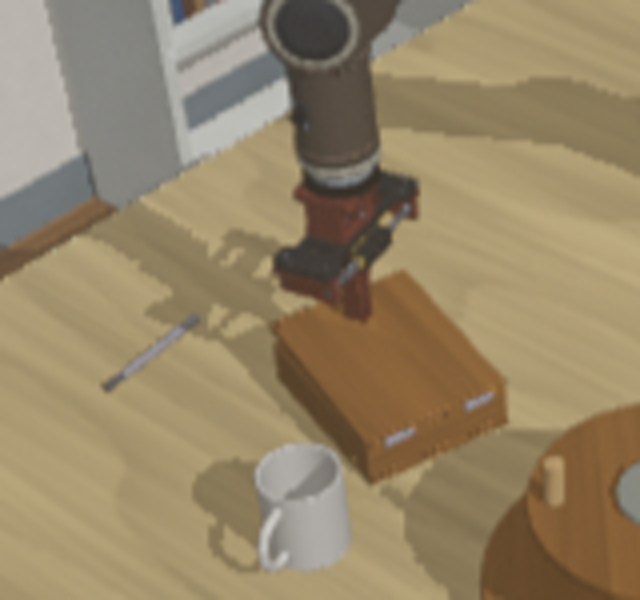

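The flap is nearly down. Closing the last 0.1 rad slowly, watching the force.

Emit:
arm_command --grip '[1,1,1,1,1]' --pt "0.004 0 0" --pt "0.008 0 0" --pt "0.012 0 0" --pt "0.015 0 0" --pt "0.0165 0 0" --turn '[0,0,0,0,0]'

```text
t: 17.25
tcp_pos: [514.4, -263.5, 66.0]
tool_rot: [0.702, 0.086, -0.702, 0.082]
ft_force: [-8.7, 4.8, 31.7]
width: 0.2
```

Emit:
arm_command --grip '[1,1]' --pt "0.001 0 0" --pt "0.001 0 0" --turn '[0,0]'

```text
t: 17.45
tcp_pos: [514.4, -263.5, 66.2]
tool_rot: [0.703, 0.087, -0.702, 0.081]
ft_force: [-5.2, 2.7, 16.1]
width: 0.3
```

Firm stop with the tip at z=58 mm, which is exactly the closed lid's top. Retreating upward.

Emit:
arm_command --grip '[1,1,1,1,1]' --pt "-0.02 0 0" --pt "-0.06 0 0" --pt "-0.1 0 0" --pt "-0.14 0 0" --pt "-0.18 0.02 0" --turn '[0,0,0,0,0]'

```text
t: 17.95
tcp_pos: [519.2, -281.7, 247.3]
tool_rot: [0.702, 0.089, -0.701, 0.081]
ft_force: [1.7, -0.3, -0.4]
width: 0.5
```

Emit:
arm_command --grip '[1,1,1,1,1]' --pt "-0.02 0.04 0" --pt "-0.02 0.08 0" --pt "-0.02 0.11 0" --pt "-0.02 0.11 0" --pt "-0.02 0.11 0" --turn '[0,0,0,0,0]'

```text
t: 18.45
tcp_pos: [545.0, -388.9, 265.4]
tool_rot: [0.702, 0.089, -0.702, 0.081]
ft_force: [0.6, -0.3, -0.3]
width: 0.2
```

```bash
python3 -c "
from h import *
s=sense();print(s['t'],s['tcp_pos'],s['ft_force'])
cv2.imwrite('pics/s15.png',cv2.resize(capture('scene')[130:280,115:315,::-1],None,fx=4,fy=4,interpolation=2))
cv2.imwrite('pics/t15.png',cv2.resize(capture('top')[85:215,150:420,::-1],None,fx=2.9,fy=2.9,interpolation=2))"
```

```text
18.45 [ 545.03754648 -388.91055428  265.44148949] [ 0.55787219 -0.27273341 -0.28825894]
```

View pics/s15.png

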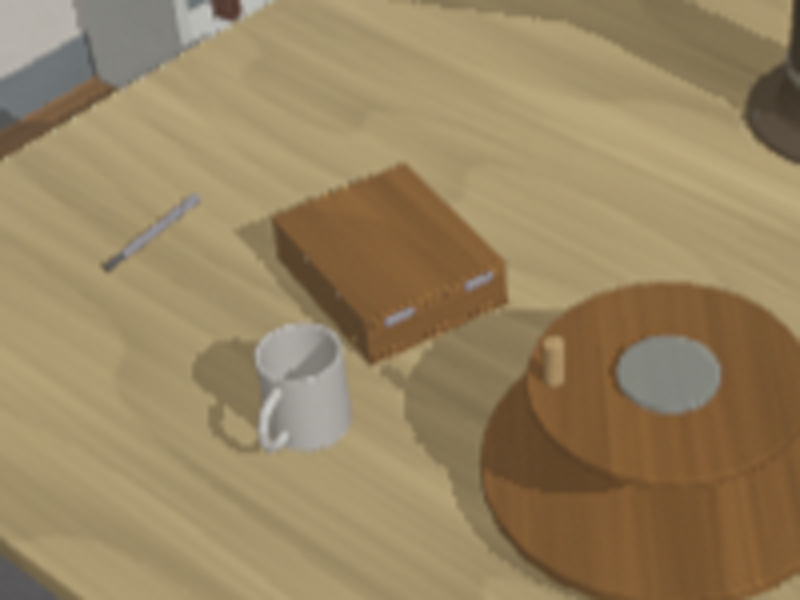

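View pics/t15.png

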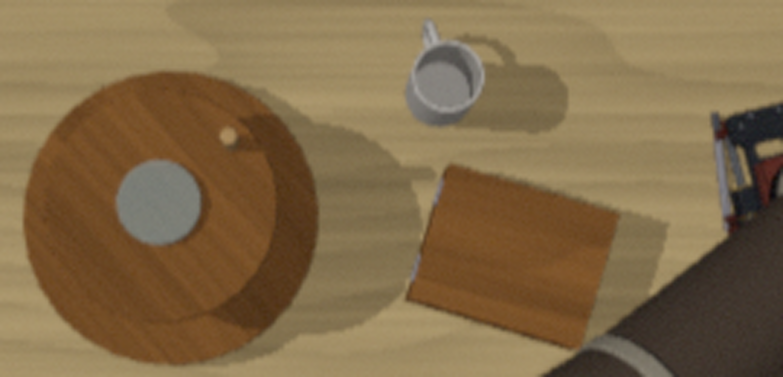

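Both views show the lid down, the coaster on the tier, and the mug and pen in place. I'll triangulate the lid's free edge as a final check, then hand in.

```bash
python3 -c "
from h import *
t=lambda x,y:((x+.5)/2.9-.5+150,(y+.5)/2.9-.5+85)
s=lambda x,y:((x+.5)/4-.5+115,(y+.5)/4-.5+130)
print('free corner',tri(ray('top',t(620,213)),ray('scene',s(273,216))))
print('hinge corner',tri(ray('top',t(449,165)),ray('scene',s(372,328))))
print('pen ends',onz('scene',s(195,199),5),onz('scene',s(107,266),5)); print('mug',onz('top',t(448,80),90))
close_job()"
```

```text
free corner (array([ 578.27026614, -326.95105627,   56.86817814]), np.float64(3.06310767923907))
hinge corner (array([ 632.98325164, -136.14468576,   48.29739701]), np.float64(4.3836094387586835))
pen ends [ 568.5682045  -465.19366716    5.        ] [ 700.81431176 -453.55128303    5.        ]
mug [ 721.65704529 -131.8560752    90.        ]
the job is handed in; nothing more can be done
```

The remote is lying flat in the oak box with the flap closed. I handed the job in at about 18.5 s of the 72 s; no verdict is reported.

**What I did**
- The move tool turns the gripper only about its own axis, so I could not lean it outward. I pinched the remote's outer end from straight above with a shallow grip and dragged it radially out from under the tier.
- The turntable did not need turning.
- I gripped the remote again nearer its middle, lifted it off, carried it in under the flap from the front, and lowered it until it touched the floor with about 6 N. Then I let go.
- I closed the flap slowly, at roughly 0.5–0.7 rad/s, with the closed fingertips. It ended on a firm stop with the tip at 58 mm, the height of the closed lid. The wrist force reached about 32 N at that moment.

**Last checks**
- **Flap:** its free corner triangulates to about 57 mm high, against 58 mm when closed, so it is shut to within measurement error.
- **Remote:** seen flat and clear of the walls before closing, with its centre about 15–25 mm to the front of the box middle (45 mm allowed). I could not see it again once the lid was down.
- **Coaster, mug and pen:** the coaster is still on the upper tier. The mug and pen are within about 5 mm of where they started, and the mug is upright.
- **Robot:** it is clear of everything, and the force reading is at noise level.

**Disagreement:** the wrist camera put the box's front wall about 4 mm further out than the top view did. I placed the remote to suit both readings.

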